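# Close a meter housing on its dowels and hold it shut

## Task

On the repair bench, slide the red switch post in the grey lower half of the meter housing to the white mark on its track, then fit the yellow cover over the two steel dowels so that the post comes up through the cover's window. Press the cover fully home against the spring contacts, flush on the rim all round, and finish while still holding it pressed there with the gripper: the springs lift it again if you let go. Leave the tools, jars and spool on the mat where they are.

Things in the scene. Friction and masses are not known exactly. Their poses are not given: they have to be found in the camera images.
- base_seat (a point): Centre of the rim of the lower housing half (fixed), 34 above the bench. x along the housing, z up. Two steel dowels, 8 diameter, tips tapered to 3.6 over the top 5, stand at x = -62 and +62, y = 0 and rise 14 above the rim. The cover's x axis must point the same way as this one: turned end for end, the post blocks it. Cover home on the rim: point cover_centre is 10 above this point
- slide_mark (a point): The white index mark across the slide track, at rim height, at x = +18, y = 0 of the lower half; the red post must be centred here (slide joint = 0.032)
- slide_grip (a point): Point to grip on the red slide-switch post, on its axis, 14 above the rim and 9.5 below the post's top. The post is 10 x 10 square, stands 23.5 above the rim, has a white line across its top, and slides along the lower half's x axis
- slide (a joint): Position of the red post along its track, m: grows toward the lower half's +x; track 0 to 0.050 (x = -14 to +36 of the lower half), the white mark is at 0.032, past the middle and not at an end stop. Stiff, about 1.5 N, stays where it is left
- springs (a joint): How far the four brass spring contacts are pushed down, m: 0 free, 0.005 when the cover is flush with the rim. They push up with about 4 N at first contact and 9 N at flush, more than the cover's weight
- cover_centre (a point): Centre (half-way up) of the loose yellow cover, 150 (x) x 56 (y) x 20 high, about 0.12 kg, grip it across the 56. It lies right way up on a rubber rest, centre 25 above the bench. z up, x along it toward the end with three round keys and the window; the grey display is toward -x. Through holes for the dowels, 10.5 diameter, at x = -62 and +62, y = 0
- cover_window (a point): Centre of the cover's window, 20 (x) x 16 (y), right through the cover, at x = +18, y = 0 from cover_centre, half-way up; the red post passes through it
- cover: The yellow cover itself; origin at the centre of its underside, 10 below cover_centre, same axes. At the start it lies on a fixed black rubber rest 90 x 34 x 15 high, its long sides and ends overhanging the rest
- base: Lower half: grey open tray 150 (x) x 50 (y) x 22 high with a green circuit board, fixed on an aluminium jig plate 190 x 110 x 12 that lies on the bench and does not move. Origin on the bench, 34 below point base_seat, same axes. Carries the red post and four brass spring contacts at x = +-48, y = +-14 that stand 5 above the rim and move down together
- screwdriver: orange-handled screwdriver, 170 long, lying on the mat; leave alone (origin: underside, mid-length)
- tweezers: steel tweezers, 110 long, 15 wide, 6 high, lying on the mat; leave alone
- solder_tube: small upright tube with a blue cap, 22 diameter, 75 high, standing roughly straight ahead of the robot between jig and rest; leave alone (origin: centre of its underside)
- spool: aluminium spool, 54 diameter, 35 high; leave alone (origin: centre of its underside)
- flux_jar: small jar with a white lid, 44 diameter, 45 high; leave alone (origin: centre of its underside)
- brush: small brush, 150 long, lying at the far side of the mat; leave alone
Not all that is in view belongs to the job. What is shaped like the base but orange or pink is not meant.

How it is judged:
On the way, in this order (a step that is already met when the one before it is completed fails the run):
1. the red post is at the white mark (within 3 mm) (value of joint slide between 0.029 and 0.035 m), for 0.3 s.
2. the cover is down on both dowels, the post in its window (horizontal distance between cover_centre and base_seat below 0.003 m and horizontal distance between cover_window and slide_mark below 0.004 m and angle between the x axis of cover_centre and the x axis of base_seat, either way round below 0.05 rad and z of cover_centre in the frame of base_seat below 0.018 m), for 0.1 s.
At the end, for the whole second after the job is handed in: Through the last second the fingers hold the cover flush on the rim (gap under 1.8 mm, tilt under 0.03 rad), centred within 3 mm and 0.05 rad, window within 4 mm of the mark, springs down over 3.5 mm, over 5 N between the halves, post within 4 mm of the mark (horizontal distance between cover_centre and base_seat below 0.003 m and horizontal distance between cover_window and slide_mark below 0.004 m and angle between the x axis of cover_centre and the x axis of base_seat, either way round below 0.05 rad and value of joint slide between 0.028 and 0.036 m and z of cover_centre in the frame of base_seat between 0.0075 and 0.0118 m and angle between the z axis of cover_centre and the z axis of base_seat, either way round below 0.03 rad and value of joint springs above 0.0035 m and contact force between cover and base above 5 N and contact force between the fingers and cover above 3 N and linear speed of cover below 0.01 m/s); the arm keeps its last pose, push and grip.
It fails at once if a tool, jar, tube or spool on the mat was shoved more than 3 cm (distance of any of screwdriver, tweezers, solder_tube, spool, flux_jar, brush from where it was at the start of the episode above 0.03 m).
It fails at once if the tube, the jar or the spool was knocked over (angle between any of solder_tube, spool, flux_jar's own z axis and vertical above 0.6 rad).
It also fails if it takes over 51 s, if anything falls off the work surface, if the arm or the gripper's body presses on something with over 40 N, if the wrist force passes 120 N, or if a joint passes its speed limit or range.

## Robot

A 7-joint arm with a two-finger parallel gripper is mounted at the origin on the work surface. World frame = base frame: x ahead of the robot, y to its left, z up, the work surface at z = 0. Lengths are in m, angles in rad, forces in N, time in s.
With the tool pointing down it reaches from about 0.35 to 0.9 m from the base axis. Payload 8.1 kg.
Tool frame: the origin (TCP) lies at the very end of the fingers, on their centre line; the grasp point (between the pads) lies 19 mm behind it; z points along the fingers, y is the direction in which the jaws open and shut (so a half turn about z gives the same grasp; the last joint's range is limited). The gripper opens to 92 mm and grips with 3 to 60 N. Pads are 19 mm wide; open, the fingers measure 130 mm over their backs; the gripper's body (75 mm by 190 mm) begins 47 mm behind the grasp point.
Start: joints at [-1.349, 0.434, 0.025, 1.573, -0.012, 1.134, -0.075], TCP at [0.199, 0.592, 0.227] pointing down, gripper open.
Joint ranges: [-2.62, 2.62], [-0.44, 2.09], [-1.27, 1.32], [0.08, 2.57], [-1.32, 4.46], [0.12, 2], [-2.74, 2.74]. Speed limits (rad/s): [2.22, 2.22, 3.01, 3.01, 3.14, 3.14, 3.14].

## Interface

Orientations are given as a rotation vector (axis times angle).
In Python, from cell import observe, get_image, sign_off gives the robot as it stands.
- The arm moves only by the tool arm_command, never from a script. Its argument "deltas" is a list of rows, each an object with "xyz": the shift along the tool's x, y, z in cm, a list of three; "turn": the turn about the tool's z in degrees; "jaw": the closure in counts, from 0 (fully open) to 255 (shut). A call has 1 to 5 rows; each row is the pose to reach, as a shift and turn from the pose measured when the call began, along the tool's axes at that moment; what a row does not reach only later rows make up. A row lasts 1/12 s, in which the tool goes at most 41.7 mm and 7.16 degrees, less where a joint would pass 70% of its speed; a pose out of reach is approached as far as the arm can. A call with a gripper value outside its range is refused whole. The fingers move at their own pace and stop on an object; "force" is the grip in N (left out, the last holds). Time passes only in rows, so rows that repeat a pose let the fingers close. It gives the time, the measured TCP pose, the force and the opening at its end, in the units of the state.
- observe(): the state, without advancing time (a new reading comes with each control period).
- get_image(name): name is "scene" or "side" or "wrist"; returns a dict with "frame" (420x560x3 uint8, red, green, blue), "depth" (420x560 float32, m along the optical axis (not along the pixel's ray), 0 where there is no reading), "camera_matrix" (3x3 intrinsics, pixels), "cam_to_world" (4x4, takes a point from camera to world coordinates). Camera axes: x right, y up, looking along -z (the intrinsics and any distortion apply to the point x, -y, -z); pixel columns grow to the right and rows downward; lengths in m; the calibration is good to about 2 mm. The wrist camera is an equidistant fisheye: a pixel r from the principal point sees the ray r / f radians off the axis. A picture is of the moment at which its call begins.
- sign_off(): hands the job in, once; it reports no verdict.
The state is a dict: "clock": time; "joints": joint angles; "dq": joint speeds; "joint_efforts": joint torques, N m; "position": TCP position; "ee_rot": TCP orientation; "force": force on the tool from outside, world axes, zero at the start; "ft_torque": the same for the moment, N m; "width": opening from 0.0 (shut) to 1.0 (fully open).
Only numpy, scipy, OpenCV 4.12 (cv2) and the standard library are available. Lean on these libraries where they do the work, as an engineer would, in place of code of your own. Each camera call takes 0.05 s, during which the arm holds its last target.

## Working session

There is one attempt and no reset: what is moved stays moved. The work goes in short steps, Python scripts to look and compute and a tool call to move; the robot and the scene stay as the last step left them, time stands still between calls to the robot, and variables do not carry over. Pictures are saved under pics/ and viewed, and the job is handed in when it is done.

Besides the shell and the picture viewer there is one more tool, called after "Call:" by a JSON object that holds its "method" and its "body". arm_command: Moves the arm, as the interface text tells. Its arguments: {"type":"object","properties":{"deltas":{"type":"array","items":{"type":"object","properties":{"xyz":{"type":"array","items":{"type":"number"}},"turn":{"type":"number"},"jaw":{"type":"number"}}}},"force":{"type":"number"}},"required":["deltas"]}

```bash
ls; mkdir -p pics; cat > h.py <<'E'
import numpy as np, cv2
from cell import observe, get_image, sign_off
from scipy.spatial.transform import Rotation as R
def save(n,fn):
    d=get_image(n); np.savez('/tmp/%s.npz'%fn,**d)
    cv2.imwrite('pics/%s.png'%fn,d['frame'][:,:,::-1]); return d
def load(fn): return dict(np.load('/tmp/%s.npz'%fn))
def cloud(d):
    K=d['camera_matrix'];T=d['cam_to_world'];z=d['depth']
    v,u=np.indices(z.shape)
    p=np.stack([(u-K[0,2])/K[0,0]*z,-(v-K[1,2])/K[1,1]*z,-z],-1)
    return p@T[:3,:3].T+T[:3,3]
def proj(d,P):
    T=d['cam_to_world'];K=d['camera_matrix'];p=(np.atleast_2d(P)-T[:3,3])@T[:3,:3]
    return np.stack([K[0,0]*p[:,0]/-p[:,2]+K[0,2],K[1,1]*-p[:,1]/-p[:,2]+K[1,2]],-1)
E
python3 - <<'E'
from h import *
s=observe();print(s)
for n in('scene','side','wrist'):
    d=save(n,n+'0');print(n,d['camera_matrix'].round(1).tolist(),d['cam_to_world'].round(3).tolist())
E
```

```text
pics
{'clock': 0.0, 'joints': array([-1.34860692,  0.43520031,  0.02497903,  1.57406805, -0.01160068,
        1.133961  , -0.07508303]), 'dq': array([ 0.00114793, -0.00262413, -0.00069659, -0.00032798,  0.00042154,
        0.00178478, -0.00128025]), 'joint_efforts': array([ 1.85463236e-04, -6.67855167e+01,  9.84759182e-01, -3.14450705e+01,
       -6.05320581e-02,  4.27888229e-02,  2.03947584e-04]), 'position': array([0.19934468, 0.59184834, 0.22597034]), 'ee_rot': array([-5.08011981e-01, -3.10014013e+00,  2.33733635e-03]), 'force': array([ 0.12085338, -0.12346547, -0.60679223]), 'ft_torque': array([ 0.02899138, -0.01438371,  0.01782732]), 'width': 1.0014502122283422}
scene [[518.9, 0.0, 270.7], [0.0, 518.9, 209.1], [0.0, 0.0, 1.0]] [[0.805, -0.31, 0.505, 1.314], [0.593, 0.436, -0.677, -1.045], [-0.011, 0.845, 0.535, 0.916], [0.0, 0.0, 0.0, 1.0]]
side [[430.8, 0.0, 286.0], [0.0, 430.8, 209.1], [0.0, 0.0, 1.0]] [[0.905, 0.265, -0.332, 0.11], [-0.425, 0.598, -0.68, -0.854], [0.018, 0.756, 0.654, 0.886], [0.0, 0.0, 0.0, 1.0]]
wrist [[325.2, 0.0, 286.9], [0.0, 325.2, 210.1], [0.0, 0.0, 1.0]] [[0.319, -0.914, -0.25, 0.132], [0.948, 0.307, 0.086, 0.613], [-0.002, -0.264, 0.964, 0.385], [0.0, 0.0, 0.0, 1.0]]
```

View pics/scene0.png

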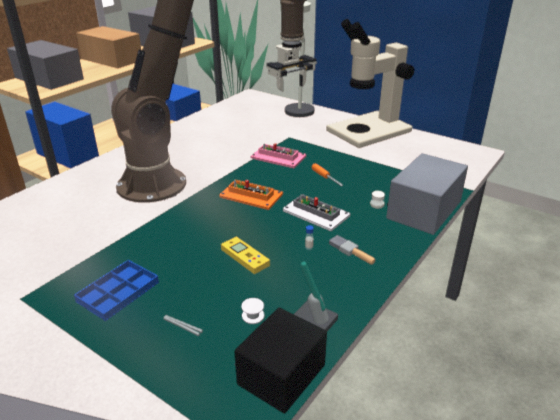

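View pics/side0.png

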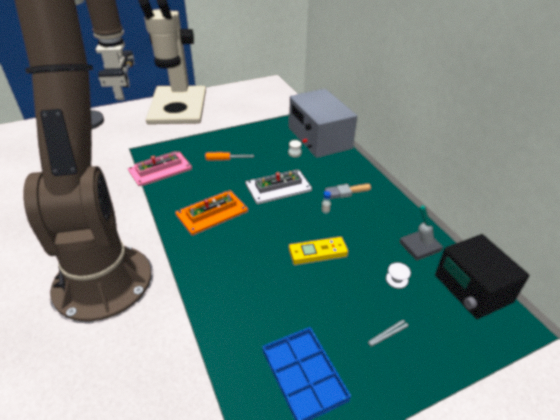

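View pics/wrist0.png

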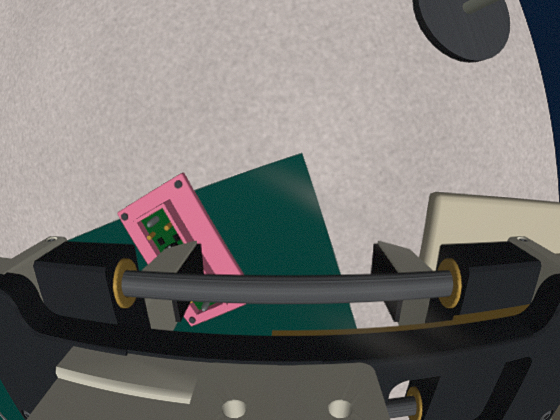

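The housings in the scene view are pink at (278,155), orange at (251,192), and grey on an aluminium jig at (316,210). The grey one fits the description. The yellow cover is at (245,253). I'll check both in an enlarged crop.

```bash
python3 - <<'E'
from h import *
a=load('scene0')['frame'][:,:,::-1];b=load('side0')['frame'][:,:,::-1]
f=lambda im,x,y,w,h:cv2.resize(im[y:y+h,x:x+w],(400,300),interpolation=cv2.INTER_CUBIC)
cv2.imwrite('pics/crop.png',np.vstack([np.hstack([f(a,276,180,80,60),f(b,240,158,80,60)]),np.hstack([f(a,205,225,80,60),f(b,280,220,80,60)])]))
for n in('scene0','side0'):
    d=load(n);P=cloud(d);F=d['frame'].astype(int)
    hsv=cv2.cvtColor(d['frame'],cv2.COLOR_RGB2HSV)
    y=(hsv[...,0]>20)&(hsv[...,0]<34)&(hsv[...,1]>150)&(hsv[...,2]>120)&(d['depth']>0)&(P[...,2]<.08)&(P[...,2]>0.03)
    Q=P[y];print(n,'yellow',y.sum(),Q.mean(0),cv2.minAreaRect((Q[:,:2]*1000).astype(np.float32)),np.percentile(Q[:,2],[5,50,95]))
    box={'scene0':(276,180,80,60),'side0':(240,158,80,60)}[n]
    m=np.zeros(y.shape,bool);x0,y0,w,h=box;m[y0:y0+h,x0:x0+w]=1
    j=m&(P[...,2]>0.006)&(P[...,2]<0.016)&(hsv[...,1]<60)
    Q=P[j];print('jig',len(Q),cv2.minAreaRect((Q[:,:2]*1000).astype(np.float32)))
    r=m&((hsv[...,0]<8)|(hsv[...,0]>172))&(hsv[...,1]>120)&(P[...,2]>0.03)
    print('red',r.sum(),P[r].mean(0),np.argwhere(r).mean(0)[::-1], P[r].max(0))
    t=m&(P[...,2]>0.028)&(P[...,2]<0.04)
    print('rim',t.sum(),cv2.minAreaRect((P[t][:,:2]*1000).astype(np.float32)))
E
```

```text
scene0 yellow 511 [ 0.5597068  -0.15640963  0.03363173] ((552.8682250976562, -153.64111328125), (61.85614776611328, 154.8287811279297), 77.6752700805664) [0.03053597 0.03346448 0.03715942]
jig 585 ((630.759765625, 225.1253662109375), (261.0144958496094, 275.48443603515625), 75.94245910644531)
red 30 [0.58238314 0.17536581 0.04600416] [315.43333333 201.76666667] [0.58814843 0.1831571  0.06077015]
rim 271 ((591.1035766601562, 102.29741668701172), (152.67245483398438, 225.00360107421875), 5.867859363555908)
side0 yellow 707 [ 0.55316348 -0.1555625   0.035251  ] ((451.2589111328125, -29.124099731445312), (140.23948669433594, 472.7578125), 39.42705535888672) [0.03179447 0.0353568  0.03823343]
jig 576 ((583.7592163085938, 179.3538360595703), (124.69792175292969, 191.90780639648438), 86.8809585571289)
red 19 [0.58062246 0.17402463 0.04625063] [277.84210526 177.05263158] [0.58519626 0.19689626 0.05721349]
rim 329 ((583.919677734375, 174.3840789794922), (55.815765380859375, 151.61965942382812), 87.67318725585938)
```

View pics/crop.png

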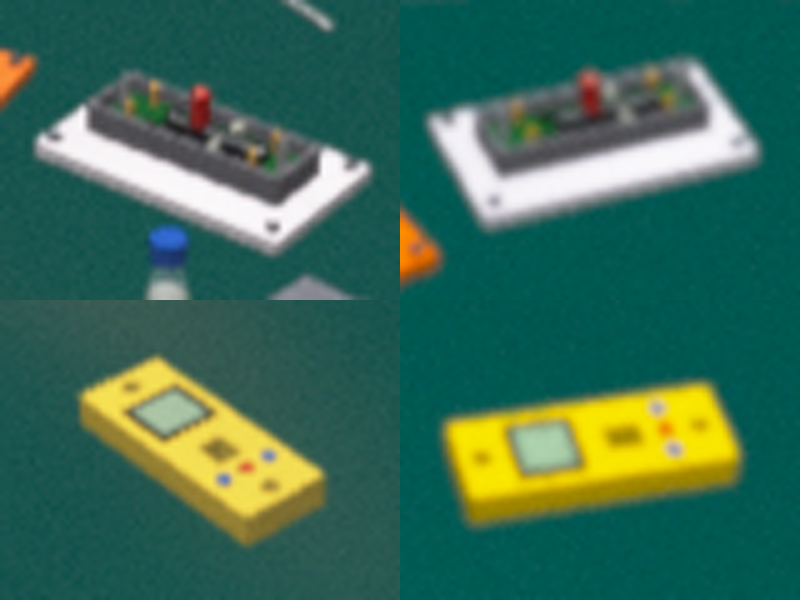

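The crop confirms the grey tray with the red post and white mark as the base. The mark is to the right of the post, towards world +x. On the cover, the keys and window are towards world +x. Next I'll move the wrist camera over the base.

```bash
cat >> h.py <<'E'
def pl(xyz,yaw):
    """yaw: world angle (deg) wanted for tool y axis minus 90 (mod 180)"""
    s=observe();M=R.from_rotvec(s['ee_rot']).as_matrix()
    d=M.T@(np.array(xyz)-s['position'])*100
    cur=np.degrees(np.arctan2(M[1,1],M[0,1]))-90
    e=(yaw-cur+90)%180-90   # world yaw change
    print('pos',s['position'].round(4),'curyaw',round(cur,2),'tilt',M[:,2].round(4),'d cm',d.round(2),'turn',round(-e,2),'t',s['clock'],'F',s['force'].round(1),'w',round(s['width'],3),'j7',s['joints'][6].round(2))
E
python3 - <<'E'
from h import *
print(R.from_rotvec(observe()['ee_rot']).as_matrix().round(3))
pl([.66,.174,.15],-2.5)
E
```

```text
[[-0.948  0.319 -0.   ]
 [ 0.319  0.948 -0.001]
 [-0.    -0.001 -1.   ]]
pos [0.1994 0.592  0.2261] curyaw -18.61 tilt [-3.0e-04 -1.1e-03 -1.0e+00] d cm [-56.99 -24.9    7.65] turn -16.11 t 0.15 F [-0.9 -0.8 -0.2] w 1.006 j7 -0.08
```

Call:
{"method": "arm_command", "body": {"deltas": [{"xyz": [-57, -24.9, 7.6], "turn": -16}, {"xyz": [-57, -24.9, 7.6], "turn": -16}, {"xyz": [-57, -24.9, 7.6], "turn": -16}, {"xyz": [-57, -24.9, 7.6], "turn": -16}, {"xyz": [-57, -24.9, 7.6], "turn": -16}]}}

```text
schema error: expected keys xyz, turn, jaw
```

```bash
python3 -c "
from h import *
pl([.66,.174,.15],-2.5)"
```

```text
pos [0.1994 0.592  0.2261] curyaw -18.61 tilt [-3.0e-04 -1.1e-03 -1.0e+00] d cm [-56.99 -24.9    7.65] turn -16.11 t 0.15 F [-0.9 -0.8 -0.2] w 1.006 j7 -0.08
```

Call:
{"method": "arm_command", "body": {"deltas": [{"xyz": [-57, -24.9, 7.6], "turn": -16, "jaw": 0}, {"xyz": [-57, -24.9, 7.6], "turn": -16, "jaw": 0}, {"xyz": [-57, -24.9, 7.6], "turn": -16, "jaw": 0}, {"xyz": [-57, -24.9, 7.6], "turn": -16, "jaw": 0}, {"xyz": [-57, -24.9, 7.6], "turn": -16, "jaw": 0}]}}

```text
clock: 0.57
position: [0.3536, 0.4516, 0.201]
ee_rot: [-0.071, -3.14, 0.002]
force: [0.8, 0.3, 0.8]
width: 1.003
```

```bash
python3 -c "
from h import *
pl([.66,.174,.15],-2.5)"
```

```text
pos [0.3536 0.4516 0.201 ] curyaw -2.59 tilt [-4.0e-04 -1.4e-03 -1.0e+00] d cm [-31.86 -26.35   5.13] turn -0.09 t 0.5667 F [0.8 0.3 0.8] w 1.003 j7 0.53
```

Call:
{"method": "arm_command", "body": {"deltas": [{"xyz": [-31.9, -26.3, 5.1], "turn": 0, "jaw": 0}, {"xyz": [-31.9, -26.3, 5.1], "turn": 0, "jaw": 0}, {"xyz": [-31.9, -26.3, 5.1], "turn": 0, "jaw": 0}, {"xyz": [-31.9, -26.3, 5.1], "turn": 0, "jaw": 0}, {"xyz": [-31.9, -26.3, 5.1], "turn": 0, "jaw": 0}]}}

```text
clock: 0.98
position: [0.5069, 0.3128, 0.1756]
ee_rot: [-0.071, -3.14, 0.002]
force: [0.9, 0.1, 0.4]
width: 1.004
```

```bash
python3 -c "
from h import *
pl([.66,.174,.15],-2.5)"
```

```text
pos [0.5069 0.3128 0.1756] curyaw -2.58 tilt [-5.0e-04 -1.4e-03 -1.0e+00] d cm [-15.92 -13.17   2.58] turn -0.08 t 0.9833 F [0.9 0.1 0.4] w 1.004 j7 0.91
```

Call:
{"method": "arm_command", "body": {"deltas": [{"xyz": [-15.9, -13.2, 2.6], "turn": 0, "jaw": 0}, {"xyz": [-15.9, -13.2, 2.6], "turn": 0, "jaw": 0}, {"xyz": [-15.9, -13.2, 2.6], "turn": 0, "jaw": 0}, {"xyz": [-15.9, -13.2, 2.6], "turn": 0, "jaw": 0}, {"xyz": [-15.9, -13.2, 2.6], "turn": 0, "jaw": 0}]}}

```text
clock: 1.4
position: [0.6595, 0.1734, 0.1495]
ee_rot: [-0.07, -3.14, 0.002]
force: [0.0, 0.4, 0.2]
width: 1.0
```

Call:
{"method": "arm_command", "body": {"deltas": [{"xyz": [0, 0, 0], "turn": 0, "jaw": 0}, {"xyz": [0, 0, 0], "turn": 0, "jaw": 0}]}}

```text
clock: 1.57
position: [0.661, 0.1691, 0.1482]
ee_rot: [-0.079, -3.139, 0.006]
force: [-1.4, 0.6, -0.0]
width: 0.998
```

```bash
python3 -c "
from h import *
pl([.66,.174,.15],-2.5)
d=save('wrist','w1');print(d['cam_to_world'].round(4).tolist())
cv2.imwrite('pics/w1b.png',cv2.resize(d['frame'][:250,120:460,::-1],None,fx=2.3,fy=2.3))"
```

```text
pos [0.661  0.1691 0.1482] curyaw -2.89 tilt [-0.0017 -0.0039 -1.    ] d cm [ 0.13  0.49 -0.18] turn -0.39 t 1.5667 F [-1.4  0.6 -0. ] w 0.998 j7 1.24
[[0.0501, -0.9638, -0.2618, 0.5903], [0.9987, 0.0472, 0.0174, 0.172], [-0.0044, -0.2623, 0.965, 0.3076], [0.0, 0.0, 0.0, 1.0]]
```

View pics/w1b.png

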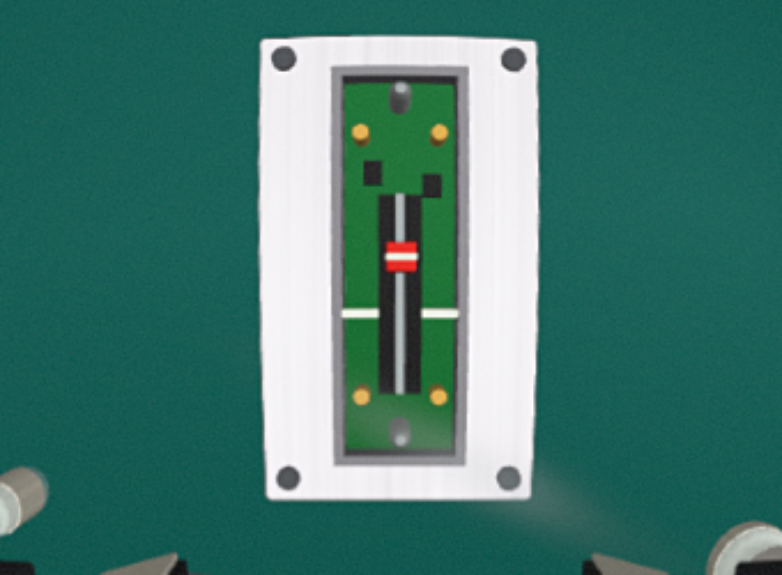

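```bash
cat >> h.py <<'E'
def ray(d,uv,z):
    K=d['camera_matrix'];T=d['cam_to_world'];uv=np.atleast_2d(uv)
    a=(uv-[K[0,2],K[1,2]])/K[0,0];r=np.linalg.norm(a,axis=1)
    s=np.sin(r)/np.maximum(r,1e-9)
    v=np.stack([a[:,0]*s,-a[:,1]*s,-np.cos(r)],-1)@T[:3,:3].T
    t=(z-T[2,3])/v[:,2];return T[:3,3]+v*t[:,None]
def wproj(d,P):
    T=d['cam_to_world'];K=d['camera_matrix'];p=(np.atleast_2d(P)-T[:3,3])@T[:3,:3]
    rho=np.hypot(p[:,0],p[:,1]);th=np.arctan2(rho,-p[:,2]);
    return np.stack([K[0,2]+K[0,0]*th*p[:,0]/rho,K[1,2]-K[0,0]*th*p[:,1]/rho],-1)
def blobs(m,mn=3):
    n,l,s,c=cv2.connectedComponentsWithStats(m.astype(np.uint8));return [(c[i],s[i]) for i in range(1,n) if s[i,4]>=mn]
E
python3 - <<'E'
from h import *
d=load('w1');hsv=cv2.cvtColor(d['frame'],cv2.COLOR_RGB2HSV);H,S,V=[hsv[...,i].astype(int) for i in range(3)]
box=np.zeros(H.shape,bool);box[28:205,262:325]=1
for n,m,z in(('brass',(H>12)&(H<28)&(S>120)&(V>130),.039),('red',((H<8)|(H>172))&(S>140),.0575),('white',(S<40)&(V>200),.034)):
    for c,s in blobs(m&box): print(n,c.round(1),s,ray(d,c,z)[0].round(4))
E
```

```text
brass [276.2  57.1] [273  54   7   7  40] [0.5339 0.1649 0.039 ]
brass [310.7  57.1] [308  54   7   7  39] [0.5352 0.193  0.039 ]
brass [276.9 171.9] [274 169   7   7  43] [0.6298 0.1605 0.039 ]
brass [310.2 171.9] [307 169   7   7  42] [0.6311 0.1882 0.039 ]
red [294.  107.1] [287 105  15   5  66] [0.5777 0.1769 0.0575]
red [294.  115.3] [287 113  15   6  76] [0.5839 0.1766 0.0575]
white [286.3 135.3] [262  28  63 177 756] [0.5999 0.1698 0.034 ]
white [306.5  28. ] [304  28   6   1   6] [0.508  0.1913 0.034 ]
white [294.  111.1] [288 110  13   3  37] [0.5798 0.1772 0.034 ]
white [276. 136.] [269 135  15   3  45] [0.6    0.1612 0.034 ]
white [311. 136.] [304 135  15   3  45] [0.6014 0.1904 0.034 ]
```

```bash
python3 -c "
from h import *
pl([.5808,.1768,.08],-2.7)"
```

```text
pos [0.6596 0.1721 0.1486] curyaw -2.7 tilt [-0.0023 -0.002  -1.    ] d cm [7.88 0.12 6.88] turn -0.0 t 1.6167 F [-0.1  1.1  0.2] w 1.0 j7 1.24
```

Call:
{"method": "arm_command", "body": {"deltas": [{"xyz": [3.9, 0.1, 2], "turn": 0, "jaw": 144}, {"xyz": [7.9, 0.1, 4], "turn": 0, "jaw": 144}, {"xyz": [7.9, 0.1, 6.9], "turn": 0, "jaw": 144}, {"xyz": [7.9, 0.1, 6.9], "turn": 0, "jaw": 144}, {"xyz": [7.9, 0.1, 6.9], "turn": 0, "jaw": 144}]}}

```text
clock: 2.03
position: [0.5793, 0.178, 0.0795]
ee_rot: [-0.07, -3.136, 0.004]
force: [0.4, -0.9, 0.7]
width: 0.687
```

```bash
python3 -c "
from h import *
pl([.5808,.1768,.042],-2.7)"
```

```text
pos [0.5793 0.178  0.0795] curyaw -2.56 tilt [-0.0045 -0.0023 -1.    ] d cm [-0.18 -0.1   3.75] turn 0.14 t 2.0333 F [ 0.4 -0.9  0.7] w 0.687 j7 1.19
```

Call:
{"method": "arm_command", "body": {"deltas": [{"xyz": [-0.2, -0.1, 0], "turn": 0.1, "jaw": 144}, {"xyz": [-0.2, -0.1, 2], "turn": 0.1, "jaw": 144}, {"xyz": [-0.2, -0.1, 3.7], "turn": 0.1, "jaw": 144}, {"xyz": [-0.2, -0.1, 3.7], "turn": 0.1, "jaw": 144}, {"xyz": [-0.2, -0.1, 3.7], "turn": 0.1, "jaw": 144}]}}

```text
clock: 2.45
position: [0.5823, 0.177, 0.0434]
ee_rot: [-0.073, -3.137, 0.003]
force: [0.6, 0.5, 0.6]
width: 0.438
```

```bash
python3 -c "
from h import *
pl([.5808,.1768,.042],-2.7)
d=save('side','s2');e=save('scene','c2');w=save('wrist','w2')
f=lambda im,x,y,w,h:cv2.resize(im[y:y+h,x:x+w,::-1],(400,300),interpolation=cv2.INTER_CUBIC)
cv2.imwrite('pics/s2b.png',np.hstack([f(e['frame'],276,180,80,60),f(w['frame'],180,90,213,160)]))"
```

```text
pos [0.5823 0.177  0.0434] curyaw -2.68 tilt [-0.0036 -0.0021 -1.    ] d cm [ 0.15 -0.02  0.14] turn 0.02 t 2.45 F [0.6 0.5 0.6] w 0.438 j7 1.2
```

View pics/s2b.png

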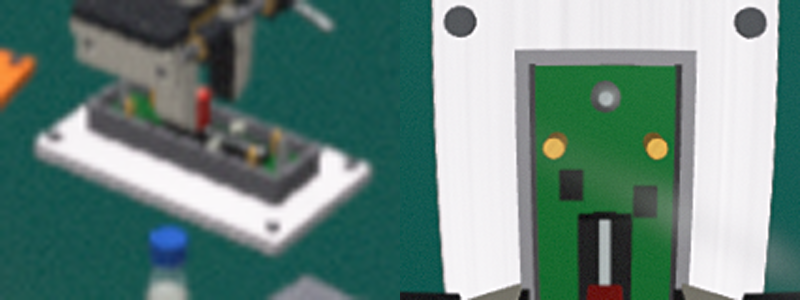

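The post is between the fingers, so I'll close on it.

Call:
{"method": "arm_command", "body": {"deltas": [{"xyz": [0.1, 0, 0.1], "turn": 0, "jaw": 255}, {"xyz": [0.1, 0, 0.1], "turn": 0, "jaw": 255}, {"xyz": [0.1, 0, 0.1], "turn": 0, "jaw": 255}, {"xyz": [0.1, 0, 0.1], "turn": 0, "jaw": 255}, {"xyz": [0.1, 0, 0.1], "turn": 0, "jaw": 255}], "force": 20}}

```text
clock: 3.02
position: [0.5816, 0.1773, 0.0433]
ee_rot: [-0.073, -3.139, 0.002]
force: [-0.0, 8.3, 1.2]
width: 0.125
```

Call:
{"method": "arm_command", "body": {"deltas": [{"xyz": [0, 0, 0], "turn": 0, "jaw": 255}, {"xyz": [0, 0, 0], "turn": 0, "jaw": 255}]}}

```text
clock: 3.18
position: [0.5816, 0.1781, 0.0434]
ee_rot: [-0.072, -3.139, 0.001]
force: [0.5, 4.3, -0.4]
width: 0.104
```

```bash
python3 -c "
from h import *
pl([.5808+.0198,.1768-.0009,.042],-2.7)
w=save('wrist','w3')"
```

```text
pos [0.5816 0.1781 0.0434] curyaw -2.64 tilt [-1.6e-03 -3.0e-04 -1.0e+00] d cm [-1.91 -0.14  0.14] turn 0.06 t 3.1833 F [ 0.5  4.3 -0.4] w 0.104 j7 1.2
```

Call:
{"method": "arm_command", "body": {"deltas": [{"xyz": [-0.7, 0, 0], "turn": 0, "jaw": 255}, {"xyz": [-1.4, 0, 0], "turn": 0, "jaw": 255}, {"xyz": [-2.0, 0, 0], "turn": 0, "jaw": 255}, {"xyz": [-2.0, 0, 0], "turn": 0, "jaw": 255}, {"xyz": [-2.0, 0, 0], "turn": 0, "jaw": 255}]}}

```text
clock: 3.65
position: [0.6029, 0.1771, 0.0434]
ee_rot: [-0.073, -3.141, 0.0]
force: [1.3, 2.2, -0.5]
width: 0.109
```

```bash
python3 -c "
from h import *
pl([.5816+.0198,.1781-.0009,.042],-2.7)"
```

```text
pos [0.6029 0.1771 0.0434] curyaw -2.68 tilt [-0.e+00 -1.e-04 -1.e+00] d cm [0.15 0.   0.14] turn 0.02 t 3.65 F [ 1.3  2.2 -0.5] w 0.109 j7 1.21
```

Call:
{"method": "arm_command", "body": {"deltas": [{"xyz": [0.1, 0, 0], "turn": 0, "jaw": 255}, {"xyz": [0.1, 0, 0], "turn": 0, "jaw": 255}, {"xyz": [0.1, 0, 0], "turn": 0, "jaw": 255}]}}

```text
clock: 3.9
position: [0.6019, 0.1772, 0.0434]
ee_rot: [0.073, 3.141, -0.0]
force: [1.2, 2.4, -0.4]
width: 0.108
```

```bash
python3 -c "
from h import *
pl([.5816+.0198,.1781-.0009,.042],-2.7)
w=save('wrist','w4');cv2.imwrite('pics/w4.png',cv2.resize(w['frame'][80:260,150:420,::-1],None,fx=2.9,fy=2.9))"
```

```text
pos [0.6019 0.1772 0.0434] curyaw -2.67 tilt [ 2.e-04 -1.e-04 -1.e+00] d cm [0.05 0.   0.14] turn 0.03 t 3.9 F [ 1.2  2.4 -0.4] w 0.108 j7 1.21
```

View pics/w4.png

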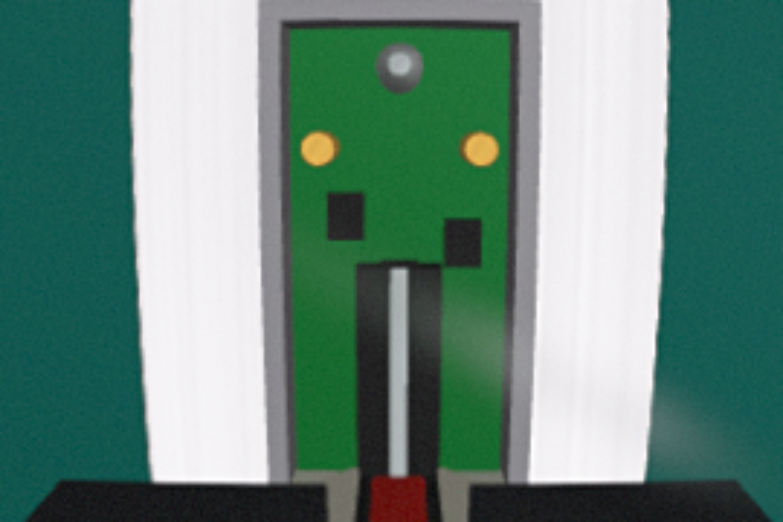

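Call:
{"method": "arm_command", "body": {"deltas": [{"xyz": [0, 0, 0], "turn": 0, "jaw": 144}, {"xyz": [0, 0, 0], "turn": 0, "jaw": 120}, {"xyz": [0, 0, 0], "turn": 0, "jaw": 100}, {"xyz": [0, 0, -2], "turn": 0, "jaw": 50}, {"xyz": [0, 0, -6], "turn": 0, "jaw": 0}]}}

```text
clock: 4.37
position: [0.5983, 0.1757, 0.0995]
ee_rot: [-0.073, -3.132, 0.006]
force: [0.6, 1.2, -0.3]
width: 0.414
```

Call:
{"method": "arm_command", "body": {"deltas": [{"xyz": [0, 0, -4], "turn": 0, "jaw": 0}, {"xyz": [-3, 0, -7], "turn": 0, "jaw": 0}, {"xyz": [-6, 0, -7], "turn": 0, "jaw": 0}, {"xyz": [-6, 0, -7], "turn": 0, "jaw": 0}, {"xyz": [-6, 0, -7], "turn": 0, "jaw": 0}]}}

```text
clock: 4.78
position: [0.6598, 0.1723, 0.1689]
ee_rot: [-0.075, -3.133, 0.007]
force: [0.0, -0.5, -1.0]
width: 0.781
```

Call:
{"method": "arm_command", "body": {"deltas": [{"xyz": [0, 0, 0], "turn": 0, "jaw": 0}, {"xyz": [0, 0, 0], "turn": 0, "jaw": 0}]}}

```text
clock: 4.95
position: [0.6587, 0.1721, 0.1681]
ee_rot: [-0.075, -3.131, 0.008]
force: [-0.4, -0.9, -0.4]
width: 0.925
```

```bash
python3 - <<'E'
from h import *
pl([.66,.174,.15],-2.7)
d=save('wrist','w5');hsv=cv2.cvtColor(d['frame'],cv2.COLOR_RGB2HSV);H,S,V=[hsv[...,i].astype(int) for i in range(3)]
cv2.imwrite('pics/w5.png',cv2.resize(d['frame'][:250,120:460,::-1],None,fx=2.3,fy=2.3))
box=np.zeros(H.shape,bool);box[28:215,255:330]=1
B=[]
for n,m,z in(('brass',(H>12)&(H<28)&(S>120)&(V>130),.039),('red',((H<8)|(H>172))&(S>140),.0575),('white',(S<40)&(V>200),.034)):
    for c,s in blobs(m&box):
        p=ray(d,c,z)[0]; print(n,c.round(1),s,p.round(4))
        if n=='brass':B.append(p)
print(np.mean(B,0))
E
```

```text
pos [0.6587 0.1721 0.1681] curyaw -2.75 tilt [-0.0101 -0.0048 -0.9999] d cm [-0.14  0.21  1.81] turn -0.05 t 4.95 F [-0.4 -0.9 -0.4] w 0.925 j7 1.24
brass [274.3  65.5] [271  63   7   6  34] [0.5339 0.1649 0.039 ]
brass [306.6  65.7] [304  63   6   7  34] [0.5353 0.1931 0.039 ]
brass [274.7 172.1] [272 169   7   7  37] [0.6295 0.1604 0.039 ]
brass [305.7 172.3] [303 169   7   7  37] [0.631  0.1882 0.039 ]
red [290.3 136.2] [284 134  14   5  63] [0.5975 0.1759 0.0575]
red [290.5 144.4] [284 143  14   4  52] [0.6043 0.1757 0.0575]
white [295.  125.2] [ 255   28   75  187 5029] [0.5884 0.1806 0.034 ]
white [274. 139.] [267 138  15   3  43] [0.6    0.1612 0.034 ]
white [306.5 139. ] [300 138  14   3  42] [0.6013 0.1903 0.034 ]
white [290.5 140.5] [285 140  12   2  24] [0.6021 0.1759 0.034 ]
[0.58242215 0.1766787  0.039     ]
```

View pics/w5.png

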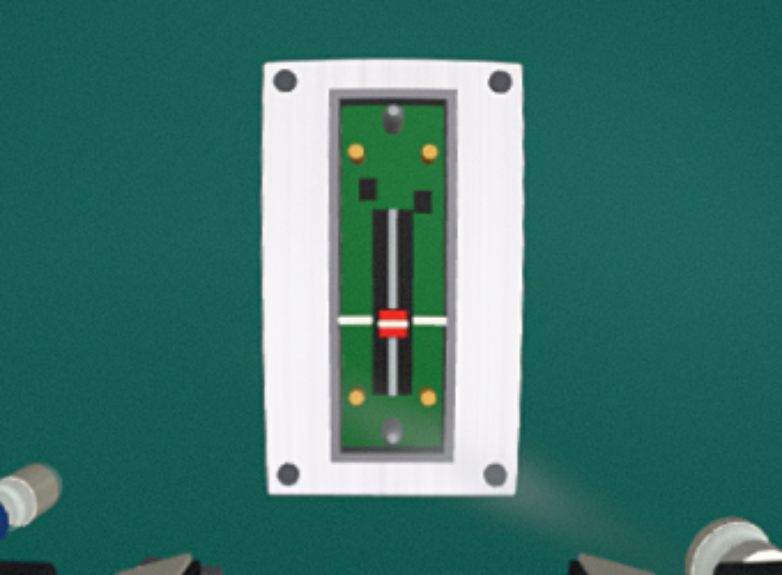

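The post is on the mark: the wrist camera puts it at x=0.601 against 0.6006 for the mark. Next is the cover.

```bash
python3 - <<'E'
from h import *
pl([.63,-.171,.16],-12)
E
```

```text
pos [0.6587 0.1722 0.1683] curyaw -2.74 tilt [-0.0098 -0.0047 -0.9999] d cm [  1.22 -34.42   1.02] turn 9.26 t 5.0 F [-0.4 -0.3  0.9] w 0.966 j7 1.24
```

Call:
{"method": "arm_command", "body": {"deltas": [{"xyz": [1.2, -34.4, 0.5], "turn": 9.3, "jaw": 0}, {"xyz": [1.2, -34.4, 0.5], "turn": 9.3, "jaw": 0}, {"xyz": [1.2, -34.4, 0.5], "turn": 9.3, "jaw": 0}, {"xyz": [1.2, -34.4, 0.5], "turn": 9.3, "jaw": 0}, {"xyz": [1.2, -34.4, 0.5], "turn": 9.3, "jaw": 0}]}}

```text
clock: 5.42
position: [0.6408, -0.0366, 0.1666]
ee_rot: [-0.327, -3.115, 0.009]
force: [1.5, 0.1, 0.2]
width: 0.998
```

```bash
python3 - <<'E'
from h import *
pl([.63,-.171,.16],-12)
E
```

```text
pos [ 0.6408 -0.0366  0.1666] curyaw -11.99 tilt [-0.0104 -0.0045 -0.9999] d cm [ -1.75 -13.37   0.73] turn 0.01 t 5.4167 F [1.5 0.1 0.2] w 0.998 j7 1.41
```

Call:
{"method": "arm_command", "body": {"deltas": [{"xyz": [-1.8, -13.4, 0.7], "turn": 0, "jaw": 0}, {"xyz": [-1.8, -13.4, 0.7], "turn": 0, "jaw": 0}, {"xyz": [-1.8, -13.4, 0.7], "turn": 0, "jaw": 0}, {"xyz": [-1.8, -13.4, 0.7], "turn": 0, "jaw": 0}, {"xyz": [-1.8, -13.4, 0.7], "turn": 0, "jaw": 0}]}}

```text
clock: 5.83
position: [0.6283, -0.1776, 0.1601]
ee_rot: [-0.339, -3.112, 0.013]
force: [-0.0, 0.7, 0.9]
width: 0.999
```

Call:
{"method": "arm_command", "body": {"deltas": [{"xyz": [0, 0, 0], "turn": 0, "jaw": 0}, {"xyz": [0, 0, 0], "turn": 0, "jaw": 0}]}}

```text
clock: 6.0
position: [0.6278, -0.1771, 0.1599]
ee_rot: [-0.339, -3.111, 0.013]
force: [-1.1, -0.4, 0.2]
width: 1.0
```

```bash
python3 - <<'E'
from h import *
pl([.63,-.171,.16],-12)
d=save('wrist','w6')
cv2.imwrite('pics/w6.png',cv2.resize(d['frame'][:250,120:460,::-1],None,fx=2.3,fy=2.3))
E
```

```text
pos [ 0.6278 -0.1771  0.1599] curyaw -12.42 tilt [-0.0126 -0.007  -0.9999] d cm [-0.08  0.64 -0.02] turn -0.42 t 6.0 F [-1.1 -0.4  0.2] w 1.0 j7 1.63
```

View pics/w6.png

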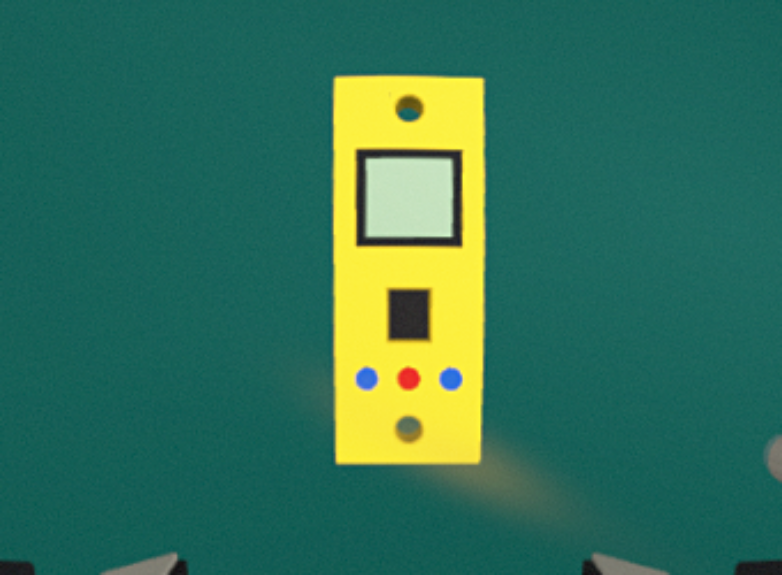

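```bash
cat > cov.py <<'E'
from h import *
def cover(d,z=.035,pr=True,y1=215):
    hsv=cv2.cvtColor(d['frame'],cv2.COLOR_RGB2HSV);H,S,V=[hsv[...,i].astype(int) for i in range(3)]
    m=((H>20)&(H<36)&(S>120)&(V>150));m[y1:]=0
    cs,_=cv2.findContours(m.astype(np.uint8),cv2.RETR_EXTERNAL,cv2.CHAIN_APPROX_NONE)
    c=max(cs,key=cv2.contourArea)[:,0].astype(float)
    P=ray(d,c,z)
    r=cv2.minAreaRect((P[:,:2]*1000).astype(np.float32));print('rect',r)
    b=(H>105)&(H<125)&(S>110)&(V>120);dk=(V<70);rd=((H<8)|(H>172))&(S>140)
    x,y,w,h=cv2.boundingRect(c.astype(np.int32));bx=np.zeros(m.shape,bool);bx[y+3:y+h-3,x+3:x+w-3]=1
    for n,mm in(('blue',b),('dark',dk),('red',rd)):
        for q,s in blobs(mm&bx,20):print(n,q.round(1),s,ray(d,q,z)[0].round(4))
E
python3 - <<'E'
from cov import *
cover(load('w6'))
E
```

```text
rect ((552.727783203125, -153.792236328125), (56.92762756347656, 151.10362243652344), 77.48858642578125)
blue [279.  164.2] [275 160   9   9  65] [ 0.5905 -0.1787  0.035 ]
blue [315.6 164.3] [311 160  10   9  68] [ 0.5973 -0.1472  0.035 ]
dark [297.4  86. ] [275  65  45  42 424] [ 0.5267 -0.1483  0.035 ]
dark [297.5 136.5] [290 127  16  20 320] [ 0.5701 -0.1576  0.035 ]
red [297.3 164.1] [293 160   9   9  63] [ 0.5938 -0.1629  0.035 ]
```

```bash
python3 - <<'E'
from h import *
pl([.5527,-.1525,.07],-12.5)
E
```

```text
pos [ 0.6282 -0.1763  0.1599] curyaw -12.35 tilt [-0.0122 -0.0067 -0.9999] d cm [7.79 0.79 9.07] turn 0.15 t 6.05 F [ 1.9  0.1 -0.3] w 1.0 j7 1.63
```

Call:
{"method": "arm_command", "body": {"deltas": [{"xyz": [3.9, 0.4, 2], "turn": 0.1, "jaw": 0}, {"xyz": [7.8, 0.8, 4], "turn": 0.1, "jaw": 0}, {"xyz": [7.8, 0.8, 7], "turn": 0.1, "jaw": 0}, {"xyz": [7.8, 0.8, 9], "turn": 0.1, "jaw": 0}, {"xyz": [7.8, 0.8, 9], "turn": 0.1, "jaw": 0}]}}

```text
clock: 6.47
position: [0.5498, -0.1495, 0.0674]
ee_rot: [-0.334, -3.106, 0.01]
force: [-0.7, 0.4, 0.5]
width: 0.998
```

```bash
python3 - <<'E'
from h import *
pl([.5527,-.1525,.01],-12.5)
E
```

```text
pos [ 0.5498 -0.1495  0.0674] curyaw -12.27 tilt [-0.0182 -0.0048 -0.9998] d cm [-0.45 -0.18  5.74] turn 0.23 t 6.4667 F [-0.7  0.4  0.5] w 0.998 j7 1.62
```

Call:
{"method": "arm_command", "body": {"deltas": [{"xyz": [-0.3, -0.2, 1.0], "turn": 0.2, "jaw": 0}, {"xyz": [-0.3, -0.2, 1.0], "turn": 0.2, "jaw": 0}, {"xyz": [-0.3, -0.2, 1.0], "turn": 0.2, "jaw": 0}]}}

```text
clock: 6.72
position: [0.553, -0.1519, 0.0577]
ee_rot: [-0.338, -3.106, 0.01]
force: [0.1, -0.6, 0.5]
width: 0.997
```

```bash
python3 - <<'E'
from h import *
pl([.5527,-.1525,.01],-12.5)
E
```

```text
pos [ 0.553  -0.1519  0.0577] curyaw -12.43 tilt [-0.0177 -0.0048 -0.9998] d cm [-0.07 -0.03  4.77] turn 0.07 t 6.7167 F [ 0.1 -0.6  0.5] w 0.997 j7 1.63
```

Call:
{"method": "arm_command", "body": {"deltas": [{"xyz": [-0.1, 0, 2], "turn": 0, "jaw": 0}, {"xyz": [-0.1, 0, 3.5], "turn": 0, "jaw": 0}, {"xyz": [-0.1, 0, 4.6], "turn": 0, "jaw": 0}, {"xyz": [-0.1, 0, 4.6], "turn": 0, "jaw": 0}, {"xyz": [-0.1, 0, 4.6], "turn": 0, "jaw": 0}]}}

```text
clock: 7.13
position: [0.5533, -0.1524, 0.0119]
ee_rot: [-0.339, -3.106, 0.01]
force: [-0.4, 0.4, 0.3]
width: 0.997
```

```bash
python3 - <<'E'
from h import *
pl([.5527,-.1525,.01],-12.5)
E
```

```text
pos [ 0.5533 -0.1524  0.0119] curyaw -12.44 tilt [-0.0179 -0.0048 -0.9998] d cm [ 0.05 -0.02  0.19] turn 0.06 t 7.1333 F [-0.4  0.4  0.3] w 0.997 j7 1.64
```

Call:
{"method": "arm_command", "body": {"deltas": [{"xyz": [0, 0, 0.1], "turn": 0, "jaw": 255}, {"xyz": [0, 0, 0.1], "turn": 0, "jaw": 255}, {"xyz": [0, 0, 0.1], "turn": 0, "jaw": 255}, {"xyz": [0, 0, 0.1], "turn": 0, "jaw": 255}, {"xyz": [0, 0, 0.1], "turn": 0, "jaw": 255}], "force": 50}}

```text
clock: 7.55
position: [0.5535, -0.1525, 0.0114]
ee_rot: [-0.339, -3.107, 0.011]
force: [-0.1, 0.2, 0.2]
width: 0.686
```

Call:
{"method": "arm_command", "body": {"deltas": [{"xyz": [0, 0, 0], "turn": 0, "jaw": 255}, {"xyz": [0, 0, 0], "turn": 0, "jaw": 255}, {"xyz": [0, 0, 0], "turn": 0, "jaw": 255}]}}

```text
clock: 7.8
position: [0.5536, -0.1525, 0.0115]
ee_rot: [-0.339, -3.107, 0.011]
force: [0.0, 1.0, 3.1]
width: 0.608
```

```bash
python3 - <<'E'
from h import *
pl([.5527,-.1525,.01],-12.5)
w=save('wrist','w7');e=save('scene','c7')
f=lambda im,x,y,w,h:cv2.resize(im[y:y+h,x:x+w,::-1],(400,300),interpolation=cv2.INTER_CUBIC)
cv2.imwrite('pics/w7.png',np.hstack([f(e['frame'],195,215,100,75),f(w['frame'],180,90,213,160)]))
E
```

```text
pos [ 0.5536 -0.1525  0.0115] curyaw -12.44 tilt [-0.0171 -0.0049 -0.9998] d cm [ 0.08 -0.02  0.15] turn 0.06 t 7.8 F [0.  1.  3.1] w 0.608 j7 1.64
```

View pics/w7.png

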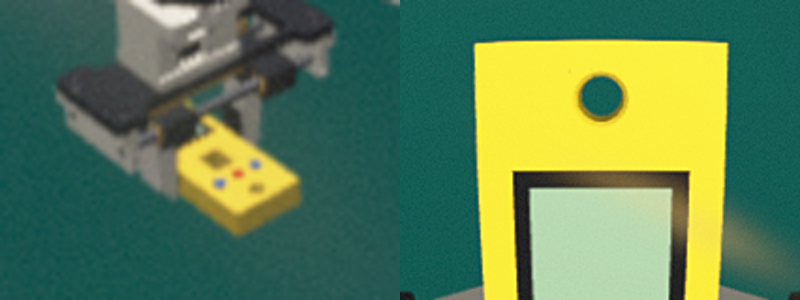

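```bash
cat >> cov.py <<'E'
def hole(d,z,x0=150,x1=420,y1=200):
    hsv=cv2.cvtColor(d['frame'],cv2.COLOR_RGB2HSV);H,S,V=[hsv[...,i].astype(int) for i in range(3)]
    m=((H>20)&(H<36)&(S>100)&(V>215));m[y1:]=0;m[:,:x0]=0;m[:,x1:]=0
    cs,h=cv2.findContours(m.astype(np.uint8),cv2.RETR_CCOMP,cv2.CHAIN_APPROX_NONE)
    T=d['cam_to_world']
    for c,hh in zip(cs,h[0]):
        a=cv2.contourArea(c)
        if hh[3]>=0 and a>40:
            (q,ax,an)=cv2.fitEllipse(c) if len(c)>5 else ((0,0),0,0)
            p=ray(d,q,z)[0];print('hole',np.round(q,1),np.round(ax,1),a,p.round(4))
    c=max(cs,key=cv2.contourArea)[:,0].astype(float)
    P=ray(d,c,z)[:,:2]
    return P
E
python3 - <<'E'
from cov import *
d=load('w7');P=hole(d,.035,y1=200)
# side edges: fit lines in band
s=observe();M=R.from_rotvec(s['ee_rot']).as_matrix()
L=(P-s['position'][:2])@np.array([[-M[0,0],-M[1,0]],[M[0,1],M[1,1]]]).T  # forward(-toolx), tooly
print(L.min(0)*1000,L.max(0)*1000)
b=(L[:,0]<-.03)&(L[:,0]>-.07)
for sg in(-1,1):
    q=L[b&(sg*L[:,1]>.02)];print(sg,np.polyfit(q[:,0],q[:,1],1),len(q))
h=ray(d,[0,0],.035)
E
```

```text
hole [287.1 141.7] [26.4 27.3] 562.5 [ 0.4921 -0.14    0.035 ]
[-75.56932333 -29.66699753] [-38.07767156  26.99501893]
-1 [ 0.16684546 -0.01909285] 113
1 [-0.0753759   0.02221372] 89
```

Call:
{"method": "arm_command", "body": {"deltas": [{"xyz": [0, 0, -2], "turn": 0, "jaw": 255}, {"xyz": [0, 0, -5], "turn": 0, "jaw": 255}, {"xyz": [0, 0, -8], "turn": 0, "jaw": 255}, {"xyz": [0, 0, -11], "turn": 0, "jaw": 255}, {"xyz": [0, 0, -14], "turn": 0, "jaw": 255}]}}

```text
clock: 8.32
position: [0.5555, -0.1517, 0.1526]
ee_rot: [-0.339, -3.106, 0.011]
force: [0.7, -0.3, -2.2]
width: 0.604
```

```bash
python3 - <<'E'
from h import *
pl([.5833,.1779,.15],-2.7)
E
```

```text
pos [ 0.5555 -0.1517  0.1526] curyaw -12.45 tilt [-0.018  -0.0048 -0.9998] d cm [ 4.38 32.79  0.05] turn -9.75 t 8.3167 F [ 0.7 -0.3 -2.2] w 0.604 j7 1.6
```

Call:
{"method": "arm_command", "body": {"deltas": [{"xyz": [0.4, 3, 0], "turn": -2, "jaw": 255}, {"xyz": [0.8, 6, 0], "turn": -4, "jaw": 255}, {"xyz": [1.2, 9, 0], "turn": -6, "jaw": 255}, {"xyz": [1.6, 12, 0], "turn": -8, "jaw": 255}, {"xyz": [2.0, 15, 0], "turn": -9.7, "jaw": 255}]}}

```text
clock: 8.73
position: [0.5679, 0.0005, 0.1515]
ee_rot: [-0.072, -3.123, 0.008]
force: [0.7, 0.1, -1.4]
width: 0.609
```

```bash
python3 - <<'E'
from h import *
pl([.5833,.1779,.15],-2.7)
E
```

```text
pos [5.679e-01 5.000e-04 1.515e-01] curyaw -2.66 tilt [-0.0182 -0.0048 -0.9998] d cm [-0.72 17.8   0.04] turn 0.04 t 8.7333 F [ 0.7  0.1 -1.4] w 0.609 j7 1.48
```

Call:
{"method": "arm_command", "body": {"deltas": [{"xyz": [-0.2, 4, 0], "turn": 0, "jaw": 255}, {"xyz": [-0.4, 8, 0], "turn": 0, "jaw": 255}, {"xyz": [-0.6, 12, 0], "turn": 0, "jaw": 255}, {"xyz": [-0.7, 15, 0], "turn": 0, "jaw": 255}, {"xyz": [-0.7, 17.6, 0], "turn": 0, "jaw": 255}]}}

```text
clock: 9.15
position: [0.5825, 0.1793, 0.15]
ee_rot: [-0.069, -3.122, 0.007]
force: [-0.1, 0.0, -1.6]
width: 0.604
```

```bash
python3 - <<'E'
from h import *
pl([.5833,.1779,.09],-2.7)
E
```

```text
pos [0.5825 0.1793 0.15  ] curyaw -2.51 tilt [-0.0189 -0.0041 -0.9998] d cm [-0.2  -0.11  5.99] turn 0.19 t 9.15 F [-0.1  0.  -1.6] w 0.604 j7 1.18
```

Call:
{"method": "arm_command", "body": {"deltas": [{"xyz": [-0.2, -0.1, 2], "turn": 0.2, "jaw": 255}, {"xyz": [-0.2, -0.1, 4], "turn": 0.2, "jaw": 255}, {"xyz": [-0.2, -0.1, 6], "turn": 0.2, "jaw": 255}, {"xyz": [-0.2, -0.1, 6], "turn": 0.2, "jaw": 255}, {"xyz": [-0.2, -0.1, 6], "turn": 0.2, "jaw": 255}]}}

```text
clock: 9.57
position: [0.5823, 0.1776, 0.0891]
ee_rot: [-0.074, -3.119, 0.009]
force: [0.7, 0.3, -0.9]
width: 0.606
```

```bash
python3 - <<'E'
from cov import *
pl([.5833,.1779,.066],-2.7)
s=observe()
w=save('wrist','w8');e=save('scene','c8');g=save('side','s8')
f=lambda im,x,y,w,h:cv2.resize(im[y:y+h,x:x+w,::-1],(400,300),interpolation=cv2.INTER_CUBIC)
cv2.imwrite('pics/w8.png',np.vstack([np.hstack([f(e['frame'],266,165,100,75),f(w['frame'],180,90,213,160)]),np.hstack([f(g['frame'],230,140,100,75)]*2)]))
hole(w,s['position'][2]+.0235)
E
```

```text
pos [0.5823 0.1776 0.0891] curyaw -2.71 tilt [-0.0216 -0.0052 -0.9998] d cm [-0.14  0.05  2.3 ] turn -0.01 t 9.5667 F [ 0.7  0.3 -0.9] w 0.606 j7 1.19
hole [287.1 141.8] [26.2 27.2] 556.5 [0.5196 0.1794 0.1126]
```

View pics/w8.png

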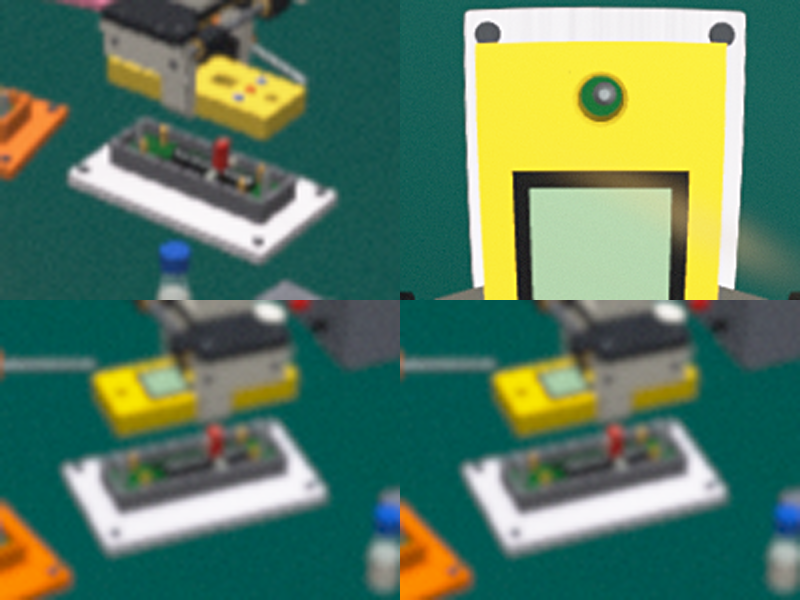

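```bash
cat >> cov.py <<'E'
def tip(d,z=.048,c=(287,142),r=11):
    g=d['frame'].astype(int);S=g.max(2)-g.min(2);V=g.min(2)
    yy,xx=np.indices(V.shape);k=np.hypot(xx-c[0],yy-c[1])<r
    m=(k&(S<35)&(V>140))
    for q,s in blobs(m,2):print('tip',q.round(1),s,ray(d,q,z)[0].round(4))
E
python3 - <<'E'
from cov import *
d=load('w8');tip(d)
cv2.imwrite('pics/t.png',cv2.resize(d['frame'][120:165,260:315,::-1],None,fx=12,fy=12,interpolation=cv2.INTER_NEAREST))
E
```

```text
tip [288.6 139.7] [286 137   7   6  31] [0.5206 0.1799 0.048 ]
```

View pics/t.png

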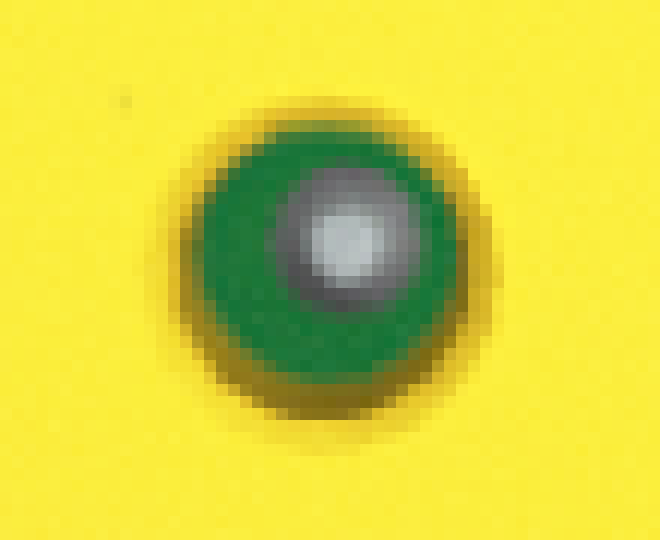

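```bash
python3 - <<'E'
from cov import *
s=observe();print(s['position'])
pl(s['position']+[.001,.0004,-.027],-2.7)
E
```

```text
[0.58420981 0.17807337 0.09130118]
pos [0.5842 0.1781 0.0913] curyaw -2.73 tilt [-0.0171 -0.0034 -0.9998] d cm [-0.14  0.06  2.7 ] turn -0.03 t 9.7167 F [ 0.4  0.  -0.8] w 0.605 j7 1.19
```

Call:
{"method": "arm_command", "body": {"deltas": [{"xyz": [0.05, 0, 1], "turn": 0, "jaw": 255}, {"xyz": [0.05, 0, 2], "turn": 0, "jaw": 255}, {"xyz": [0.05, 0, 2.7], "turn": 0, "jaw": 255}, {"xyz": [0.05, 0, 2.7], "turn": 0, "jaw": 255}, {"xyz": [0.05, 0, 2.7], "turn": 0, "jaw": 255}]}}

```text
clock: 10.13
position: [0.5826, 0.1778, 0.0635]
ee_rot: [-0.075, -3.122, 0.007]
force: [0.1, 0.3, -1.3]
width: 0.604
```

Call:
{"method": "arm_command", "body": {"deltas": [{"xyz": [0, 0, 0], "turn": 0, "jaw": 255}, {"xyz": [0, 0, 0], "turn": 0, "jaw": 255}, {"xyz": [0, 0, 0], "turn": 0, "jaw": 255}]}}

```text
clock: 10.38
position: [0.5829, 0.1778, 0.0638]
ee_rot: [-0.075, -3.123, 0.007]
force: [-0.6, 0.2, -1.2]
width: 0.605
```

```bash
python3 - <<'E'
from cov import *
s=observe();pl([.5833,.178,.064],-2.7)
d=save('wrist','w9');hole(d,s['position'][2]+.0235);tip(d)
pl([.5833,.178,.064],-2.7)
cv2.imwrite('pics/t9.png',cv2.resize(d['frame'][120:165,260:315,::-1],None,fx=12,fy=12,interpolation=cv2.INTER_NEAREST))
E
```

```text
pos [0.5829 0.1778 0.0638] curyaw -2.74 tilt [-0.0181 -0.0038 -0.9998] d cm [-0.04  0.02 -0.02] turn -0.04 t 10.3833 F [-0.6  0.2 -1.2] w 0.605 j7 1.19
hole [287.2 141.7] [26.5 27.4] 567.5 [0.52   0.1797 0.0873]
tip [287.9 140. ] [285 137   7   7  41] [0.5206 0.1799 0.048 ]
pos [0.5829 0.1778 0.0638] curyaw -2.74 tilt [-0.0181 -0.0038 -0.9998] d cm [-0.04  0.02 -0.02] turn -0.04 t 10.4333 F [ 0.2 -0.2 -0.9] w 0.603 j7 1.19
```

View pics/t9.png

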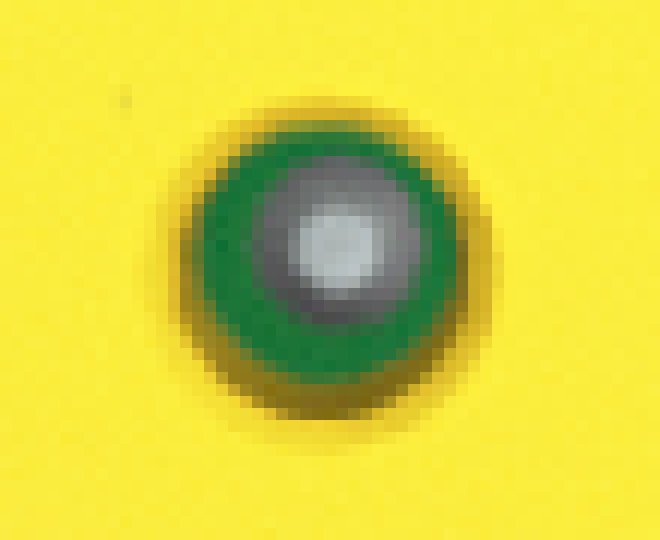

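```bash
python3 - <<'E'
from cov import *
pl([.5835,.178,.049],-2.7)
pl([.5835,.178,.040],-2.7)
E
```

```text
pos [0.5829 0.1778 0.0638] curyaw -2.74 tilt [-0.0181 -0.0038 -0.9998] d cm [-0.09  0.03  1.48] turn -0.04 t 10.4333 F [ 0.2 -0.2 -0.9] w 0.603 j7 1.19
pos [0.5829 0.1778 0.0638] curyaw -2.74 tilt [-0.0181 -0.0038 -0.9998] d cm [-0.1   0.03  2.38] turn -0.04 t 10.4333 F [ 0.2 -0.2 -0.9] w 0.603 j7 1.19
```

Call:
{"method": "arm_command", "body": {"deltas": [{"xyz": [-0.09, 0.03, 0.5], "turn": 0, "jaw": 255}, {"xyz": [-0.09, 0.03, 1.0], "turn": 0, "jaw": 255}, {"xyz": [-0.09, 0.03, 1.5], "turn": 0, "jaw": 255}, {"xyz": [-0.09, 0.03, 1.5], "turn": 0, "jaw": 255}, {"xyz": [-0.09, 0.03, 1.5], "turn": 0, "jaw": 255}]}}

```text
clock: 10.85
position: [0.5831, 0.1779, 0.0481]
ee_rot: [-0.075, -3.122, 0.007]
force: [-0.5, 0.4, -1.7]
width: 0.605
```

```bash
python3 - <<'E'
from cov import *
s=observe();pl([.5835,.178,.038],-2.7)
d=save('wrist','w10');hole(d,s['position'][2]+.0235);tip(d)
e=save('scene','c10');g=save('side','s10')
f=lambda im,x,y,w,h:cv2.resize(im[y:y+h,x:x+w,::-1],(400,300),interpolation=cv2.INTER_CUBIC)
cv2.imwrite('pics/m10.png',np.hstack([f(e['frame'],266,165,100,75),f(g['frame'],230,140,100,75)]))
pl([.5835,.178,.038],-2.7)
E
```

```text
pos [0.5831 0.1779 0.0481] curyaw -2.73 tilt [-0.0193 -0.0043 -0.9998] d cm [-0.06  0.02  1.01] turn -0.03 t 10.85 F [-0.5  0.4 -1.7] w 0.605 j7 1.19
hole [287.3 141.7] [26.7 27.6] 576.0 [0.5202 0.1798 0.0716]
tip [287.7 140.8] [284 138   8   7  46] [0.5207 0.1799 0.048 ]
pos [0.5836 0.1781 0.0489] curyaw -2.74 tilt [-0.0179 -0.0038 -0.9998] d cm [-0.01 -0.    1.09] turn -0.04 t 11.0 F [ 0.5  0.6 -1.1] w 0.605 j7 1.19
```

View pics/m10.png

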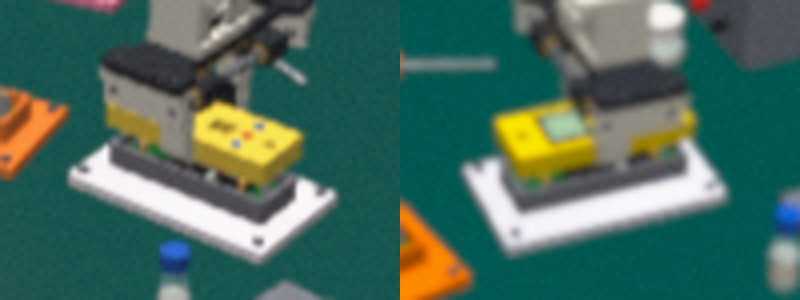

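The cover hole and dowel tip now agree within 0.5 mm, and there is no contact force. I'll lower it over the dowels.

Call:
{"method": "arm_command", "body": {"deltas": [{"xyz": [-0.01, 0, 0.3], "turn": 0, "jaw": 255}, {"xyz": [-0.02, 0, 0.6], "turn": 0, "jaw": 255}, {"xyz": [-0.02, 0, 0.9], "turn": 0, "jaw": 255}, {"xyz": [-0.02, 0, 1.1], "turn": 0, "jaw": 255}, {"xyz": [-0.02, 0, 1.1], "turn": 0, "jaw": 255}], "force": 60}}

```text
clock: 11.42
position: [0.5832, 0.1779, 0.0372]
ee_rot: [-0.075, -3.122, 0.007]
force: [-0.7, 0.1, -0.3]
width: 0.606
```

```bash
python3 - <<'E'
from cov import *
pl([.5836,.178,.033],-2.7)
E
```

```text
pos [0.5832 0.1779 0.0372] curyaw -2.74 tilt [-0.0189 -0.0041 -0.9998] d cm [-0.05  0.02  0.42] turn -0.04 t 11.4167 F [-0.7  0.1 -0.3] w 0.606 j7 1.19
```

Call:
{"method": "arm_command", "body": {"deltas": [{"xyz": [-0.03, 0, 0.2], "turn": 0, "jaw": 255}, {"xyz": [-0.04, 0.01, 0.4], "turn": 0, "jaw": 255}, {"xyz": [-0.04, 0.01, 0.5], "turn": 0, "jaw": 255}, {"xyz": [-0.04, 0.01, 0.6], "turn": 0, "jaw": 255}, {"xyz": [-0.04, 0.01, 0.7], "turn": 0, "jaw": 255}]}}

```text
clock: 11.83
position: [0.5837, 0.1779, 0.0307]
ee_rot: [-0.075, -3.122, 0.007]
force: [-2.8, -0.9, 7.8]
width: 0.604
```

```bash
python3 - <<'E'
from cov import *
pl([.5836,.178,.0305],-2.7)
E
```

```text
pos [0.5837 0.1779 0.0307] curyaw -2.74 tilt [-0.0184 -0.004  -0.9998] d cm [0.01 0.01 0.02] turn -0.04 t 11.8333 F [-2.8 -0.9  7.8] w 0.604 j7 1.19
```

Call:
{"method": "arm_command", "body": {"deltas": [{"xyz": [0, 0, 0.1], "turn": 0, "jaw": 255}, {"xyz": [0, 0, 0.2], "turn": 0, "jaw": 255}, {"xyz": [0, 0, 0.2], "turn": 0, "jaw": 255}, {"xyz": [0, 0, 0.2], "turn": 0, "jaw": 255}]}}

```text
clock: 12.17
position: [0.5837, 0.178, 0.0305]
ee_rot: [-0.075, -3.123, 0.006]
force: [-6.9, -1.9, 21.3]
width: 0.606
```

```bash
python3 - <<'E'
from cov import *
pl([.5836,.178,.0305],-2.7)
E
```

```text
pos [0.5837 0.178  0.0305] curyaw -2.74 tilt [-0.0179 -0.0036 -0.9998] d cm [0.01 0.   0.  ] turn -0.04 t 12.1667 F [-6.9 -1.9 21.3] w 0.606 j7 1.19
```

```bash
python3 - <<'E'
from cov import *
s=observe()
d=save('wrist','w11');hole(d,.054);tip(d)
e=save('scene','c11');g=save('side','s11')
f=lambda im,x,y,w,h:cv2.resize(im[y:y+h,x:x+w,::-1],(400,300),interpolation=cv2.INTER_CUBIC)
cv2.imwrite('pics/m11.png',np.vstack([np.hstack([f(e['frame'],276,175,80,60),f(g['frame'],240,155,80,60)]),np.hstack([f(d['frame'],180,90,213,160),f(d['frame'],260,120,56,42)])]))
pl([.5836,.178,.0305],-2.7)
for n in('c11','s11'):
    q=load(n);P=cloud(q);hsv=cv2.cvtColor(q['frame'],cv2.COLOR_RGB2HSV)
    k=(hsv[...,0]>20)&(hsv[...,0]<34)&(hsv[...,1]>130)&(hsv[...,2]>120)&(abs(P[...,0]-.58)<.09)&(abs(P[...,1]-.178)<.04)&(P[...,2]>.047)
    Q=P[k];A=np.c_[Q-Q.mean(0)];c,*_=np.linalg.lstsq(np.c_[A[:,:2],np.ones(len(A))],Q[:,2],rcond=None);print(n,len(Q),c)
# displacement of mat objects: image difference
for a,b in(('scene0','c11'),('side0','s11')):
    A=load(a)['frame'].astype(int);B=load(b)['frame'].astype(int)
    m=(abs(A-B).max(2)>40);print([ (s[:4].tolist(),int(s[4])) for c,s in blobs(m,8)])
E
```

```text
hole [287.1 141.6] [27.  28.1] 593.0 [0.5208 0.1798 0.054 ]
tip [287.4 141. ] [283 137   9   9  54] [0.5207 0.1799 0.048 ]
pos [0.5837 0.178  0.0305] curyaw -2.74 tilt [-0.0178 -0.0036 -0.9998] d cm [0.01 0.   0.  ] turn -0.04 t 12.3167 F [-7.2 -1.9 20.9] w 0.608 j7 1.19
c11 259 [0.00347669 0.00107898 0.05244791]
s11 189 [-0.00064868  0.03426953  0.05327508]
[([154, 0, 30, 20], 381), ([165, 0, 47, 106], 1417), ([217, 0, 97, 65], 2499), ([280, 0, 27, 38], 623), ([153, 27, 11, 6], 28), ([111, 46, 44, 63], 461), ([284, 59, 60, 157], 4828), ([266, 62, 20, 29], 192), ([308, 65, 4, 4], 11), ([140, 97, 8, 3], 13), ([145, 106, 5, 4], 11), ([111, 115, 14, 36], 125), ([166, 114, 5, 32], 85), ([156, 126, 8, 7], 37), ([123, 130, 7, 7], 28), ([220, 236, 51, 39], 1011)]
[([16, 0, 290, 237], 25143), ([70, 153, 4, 10], 18), ([32, 166, 10, 7], 52), ([52, 171, 6, 5], 16), ([29, 180, 7, 12], 24), ([62, 183, 17, 10], 64), ([98, 183, 6, 3], 10), ([81, 185, 11, 6], 36), ([21, 186, 11, 21], 69), ([63, 189, 16, 15], 45), ([70, 192, 26, 21], 276), ([24, 205, 32, 52], 548), ([85, 211, 9, 9], 43), ([57, 229, 36, 15], 376), ([288, 236, 61, 30], 1350)]
```

View pics/m11.png

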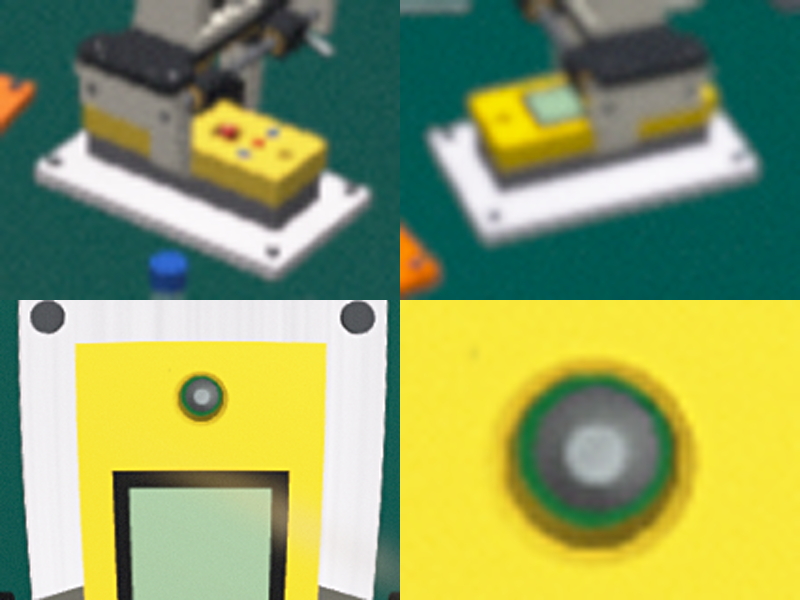

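The cover is flush, the dowel is centred in its hole, the post shows in the window, and the press holds steady at about 21 N. I'll hand it in.

```bash
python3 -c "
from h import *
s=observe();print(s['clock'],s['position'],s['force'],s['width'],abs(s['dq']).max());print(sign_off())"
```

```text
12.3167 [0.58371743 0.1779583  0.0305435 ] [-7.18910835 -1.94560964 20.94836625] 0.6082771280048521 0.001831656187337025
the job is handed in; nothing more can be done
None
```

I slid the red post to the white mark, fitted the yellow cover over both dowels, and pressed it fully home. I handed the job in at 12.3 s with the gripper still holding it at a 60 N grip setting. `sign_off` gives no verdict, so this rests on my own checks.

- **Post:** the wrist camera put it about 0.5 mm from the mark. After fitting, it shows through the cover's window.
- **Cover position:** the one hole I could see (the −x end) matched its dowel to about 0.1 mm, and the tool yaw was within 0.1° of the housing.
- **Pressed home:** downward travel stopped at a tool height of 30.5 mm, where a flush cover should stop it, with about 21 N of press. The close-ups show no gap at the rim.
- **Other items:** comparing first and last pictures showed changes only where the arm, housing and cover had moved, so the tools, jars and spool look untouched.

**Checks that disagreed or were weak:**
- **Side force:** about 7 N remains along −x while pressed. It may come from the tool's 1° lean.
- **Tilt:** plane fits to the depth images gave tilts of 0.004 and 0.034 rad. The second is over the 0.03 limit, but it came from a narrow, partly hidden strip that may include side-face pixels, so I relied on the close-ups instead.
- **Camera offset:** the wrist camera read about 1 mm off sideways compared with the gripper. I allowed for that when placing the cover.

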